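# Rehang the dish basket on the other drip stand

### The job

Move the steel basket with its dish from the hook arm it hangs on to the empty hook arm of the other stand, without setting it down on the way, keeping it level and handling it gently. Slide its saddle along the empty arm until the key under the saddle is felt to drop into the notch, lower it until the saddle sits flat on the arm, and let go. The notch can be set anywhere along the middle of that arm, so find it by light touch, without ramming key or arm; leave the dish in the basket and the things on the worktop where they are.

Things in the scene. Friction and masses are not known exactly. Their poses are not given: they have to be found in the camera images.
- basket_grip (a point): Pinch point on the black grip on top of the hanging steel basket: an upright block 44 mm long (basket x, which lies along the hook arm), 14 mm thick (basket y; pinch it across this from above), 42 mm high; this point is 26 mm above its foot, 16 mm below its top. z is up. Basket and dish weigh 0.2 to 0.4 kg
- basket_key (a point): Middle of the saddle roof's underside, 30 mm below the pinch point. The roof is 50 mm long (x). Under it: guide cheeks 18 mm apart inside (y), 14 mm deep, and across its middle, just below this point, a square key bar along y, 10 mm wide (x), its underside 9 mm below the roof. Key and cheeks are fixed
- basket_tray (a point): Centre of the tray's underside, 110 mm below the pinch point. The tray is 92 x 90 x 28 mm, hung from the saddle by two straps at y = +-42 mm (26 mm wide in x). Roof, straps and tray form a closed loop round the hook arm, with 52 mm between roof and rim: the basket goes on and off only along the arm, over its tip
- dish_center (a point): Centre of the small clear dish (58 mm across, 14 mm high) that stands loose on the basket's tray floor
- stand_a: Stand on which the basket hangs at the start, fixed. Origin on the worktop in the axis of its post; z up; the hook arm points along its own -x: a bar 12 mm wide (y), 22 mm high, flat top 187 mm above the worktop. A notch in the top, 14 mm wide, 12 mm deep, 95 mm from the post's axis, holds the key; the roof lies flat on the arm. Post's head 32 mm square, post 198 mm high; foot 150 x 110 x 12 mm
- tip_a (a point): Middle of the top of the arm at its tip, 178 mm from the post's axis, 187 mm above the worktop. The last 6 mm of the arm are turned up, rising 6 mm above this
- stand_b: The empty stand, fixed: same size, axes and arm (along its own -x, top at 187 mm) as the other, but its notch, 14 mm wide, 12 mm deep, can be set with its middle anywhere from 73 to 117 mm from the post's axis; where is not measured. With the key in the notch the pinch point is 217 mm above the worktop; with the key riding on the arm's top, 226 mm
- tip_b (a point): Middle of the empty arm's top at its tip, 178 mm from the post's axis; the last 6 mm turn up by 6 mm. This arm is cushioned: a spring holds it up against a stop and carries the basket's weight without sinking. Pressed by the hand with more than 1.5 to 3 N it sinks about 1 mm per 0.9 N, at most 12 mm, then is hard. Along and across it is rigid
- tape_center (a point): Centre of a roll of tape lying on the worktop, 73 mm across, 19 mm high; to be left alone
- bottle_center (a point): Half-way up a brown reagent bottle with a black cap, 64 mm across, 103 mm high, behind the stands; to be left alone
- box_center (a point): Centre of a flat white box with a blue top, 118 x 118 x 34 mm; to be left alone
Things that resemble listed ones, but are neither listed nor needed, are in the scene too. Leave any turquoise look-alike of the part that bears dish_center alone.

How it is judged:
On the way, in this order (a step that is already met when the one before it is completed fails the run):
1. the basket has been slid off the first arm, past its tip (x of basket_grip in the frame of stand_a below -0.19 m), for 0.1 s.
2. the basket's saddle is threaded over the empty arm (x of basket_grip in the frame of stand_b between -0.16 and -0.03 m and y of basket_grip in the frame of stand_b between -0.012 and 0.012 m and z of basket_grip in the frame of stand_b between 0.205 and 0.26 m), for 0.2 s.
At the end, for the whole second after the job is handed in: The basket hangs at rest, released, on the second stand's arm, key in the notch: grip point 211.5 to 220.5 mm above the worktop, 68 to 122 mm from the post, within 7 mm of the arm's line and 0.15 rad of its direction, upright within 0.1 rad, under 20 mm/s, the dish in the tray (x of basket_grip in the frame of stand_b between -0.122 and -0.068 m and y of basket_grip in the frame of stand_b between -0.007 and 0.007 m and z of basket_grip in the frame of stand_b between 0.2115 and 0.2205 m and angle between the x axis of basket_grip and the x axis of stand_b, either way round below 0.15 rad and angle between basket_grip's own z axis and vertical below 0.1 rad and linear speed of basket below 0.02 m/s and distance between dish_center and basket_grip below 0.12 m); the robot touches nothing.
It fails at once if the basket tipped more than 0.26 rad (15 degrees) from level (angle between basket_grip's own z axis and vertical above 0.26 rad).
It fails at once if the basket set down or dropped (its grip point under 0.15 m, tray within 40 mm of the worktop) (height (world z) of basket_grip below 0.15 m).
It fails at once if the basket pressed or rammed against the second stand or its arm with more than 20 N (contact force between basket and stand_b above 20 N).
It fails at once if the basket pulled or rammed against the first stand or its arm with more than 20 N (contact force between basket and stand_a above 20 N).
It fails at once if the tape roll, the bottle or the box moved more than 25 mm (distance of any of tape_center, bottle_center, box_center from where it was at the start of the episode above 0.025 m).
It also fails if it takes over 72 s, if anything falls off the work surface, if the arm or the gripper's body presses on something with over 40 N, if the wrist force passes 120 N, or if a joint passes its speed limit or range.

### The arm

A 6-joint arm with a two-finger parallel gripper is mounted at the origin on a cart in front of the work surface, level with it; the furniture and walls round the work are solid. World frame = base frame: x ahead of the robot, y to its left, z up, the work surface at z = 0. Lengths are in m, angles in rad, forces in N, time in s.
With the tool pointing down it reaches from about 0.275 to 0.75 m from the base axis. Payload 10.2 kg.
Tool frame: the origin (TCP) lies midway between the tips of the shut fingers; the grasp point (between the pads) lies 19 mm behind it (grip_point_offset is the distance from the TCP to the grasp point, in m); y points along the fingers, z is the direction in which the jaws open and shut, and the axes are right-handed (so a half turn about y gives the same grasp; the last joint's range is limited). The gripper opens to 88 mm and grips with 3 to 60 N. Pads are 18 mm wide; open, the fingers measure 123 mm over their backs; the gripper's body (75 mm by 187 mm) begins 45 mm behind the grasp point.
Start: joints at [-1.371, 0.313, 1.498, -0, 1.331, -0.223], TCP at [0.215, -0.479, 0.239] pointing down, gripper open.
Joint ranges: [-2.94, 2.94], [-0.97, 2.17], [0.19, 2.56], [-1.23, 4.37], [0.02, 3.11], [-2.88, 2.88]. Speed limits (rad/s): [2.39, 2.39, 3.01, 3.14, 3.14, 3.14].

### API

Orientations are given as a unit quaternion [w, x, y, z].
In Python, from cell import get_obs, grab_frame, close_job, grip_point_offset gives the robot as it stands. The module is installed in compiled form; this text tells all that it offers.
- The arm moves only by the tool carry_out, never from a script. Its argument "deltas" is text: rows parted by semicolons, each of 4 numbers parted by spaces: the shift along the tool's x, y, z in m, then the turn about the tool's y in degrees. In form: tx ty tz roll; .... A call has 1 to 10 rows; each row shifts and turns the commanded pose from where the row before left it, along the tool's axes as they then stand; what a row does not reach is not made up. A row lasts 1/8 s, in which the tool goes at most 62.5 mm and 10.7 degrees, less where a joint would pass 70% of its speed; a pose out of reach is approached as far as the arm can. A call with a gripper value outside its range is refused whole. "hand" is the finger opening in m, from 0 to 0.0881, set as the call begins (left out, the last holds). The fingers move at their own pace and stop on an object; "grip_force" is the grip in N (left out, the last holds). Time passes only in rows, so rows that do not move let the fingers close. It gives the time, the measured TCP pose, the force and the opening at its end, in the units of the state.
- get_obs(): the state, without advancing time (a new reading comes with each control period).
- grab_frame(name): name is "scene" or "top" or "wrist"; returns a dict with "img" (480x640x3 uint8, red, green, blue), "range_z" (480x640 float32, m along the optical axis (not along the pixel's ray), 0 where there is no reading), "fx", "fy", "cx", "cy" (pixels), "xyz" and "attitude" of the camera in the world. Camera axes: x right, y up, looking along -z (the intrinsics and any distortion apply to the point x, -y, -z); pixel columns grow to the right and rows downward; lengths in m; the calibration is good to about 2 mm. A picture is of the moment at which its call begins.
- close_job(): hands the job in, once; it reports no verdict.
The state is a dict: "time_s": time; "joints": joint angles; "qvel": joint speeds; "joint_torque": joint torques, N m; "tcp_pos": TCP position; "tcp_rot": TCP orientation; "contact_force": force on the tool from outside, world axes, zero at the start; "wrist_torque": the same for the moment, N m; "finger_gap": finger opening in m.
Only numpy, scipy, OpenCV 4.12 (cv2) and the standard library are available. Lean on these libraries where they do the work, as an engineer would, in place of code of your own. Each camera call takes 0.05 s, during which the arm holds its last target.

## Working session

There is one attempt and no reset: what is moved stays moved. The work goes in short steps, Python scripts to look and compute and a tool call to move; the robot and the scene stay as the last step left them, time stands still between calls to the robot, and variables do not carry over. Pictures are saved under pics/ and viewed, and the job is handed in when it is done.

Besides the shell and the picture viewer there is one more tool, called after "Call:" as name(argument=value, ...), one argument or row to a line, values as JSON. carry_out: Moves the arm, as the interface text tells. Its arguments: {"type":"object","properties":{"deltas":{"type":"string"},"hand":{"type":"number"},"grip_force":{"type":"number"}},"required":["deltas"]}

```bash
mkdir -p pics
cat > h.py <<'E'
import numpy as np, cv2
from scipy.spatial.transform import Rotation as R
from cell import *
def snap(name,fn):
    f=grab_frame(name); np.savez('pics/'+fn+'.npz',**f); cv2.imwrite('pics/'+fn+'.png',f['img'][:,:,::-1]); return f
def rot(q): return R.from_quat([q[1],q[2],q[3],q[0]])
def cloud(f):
    v,u=np.mgrid[0:480,0:640]; z=f['range_z']
    p=np.stack([(u-f['cx'])/f['fx']*z,-(v-f['cy'])/f['fy']*z,-z],-1)
    return (p.reshape(-1,3)@rot(f['attitude']).as_matrix().T+f['xyz']).reshape(480,640,3)
def load(fn): return dict(np.load('pics/'+fn+'.npz'))
E
python3 - <<'E'
from h import *
print(get_obs(), grip_point_offset)
for n in ['scene','top','wrist']:
    f=snap(n,n+'0'); print(n,f['fx'],f['fy'],f['cx'],f['cy'],f['xyz'],f['attitude'],(f['range_z']>0).mean(),f.keys())
E
```

```text
{'time_s': 0.0, 'joints': array([-1.37137232e+00,  3.13440807e-01,  1.49842428e+00,  5.52671487e-06,
        1.33100418e+00, -2.23404874e-01]), 'qvel': array([ 0.00012935, -0.00030512,  0.00094245, -0.00101225, -0.00191283,
       -0.00067529]), 'joint_torque': array([ 1.30632070e-04, -4.02216196e+01, -2.52266371e+01,  6.94578770e-02,
        3.53660644e-02, -1.18311164e-04]), 'tcp_pos': array([ 0.21536773, -0.47852451,  0.23817059]), 'tcp_rot': array([ 0.14838827, -0.14837365,  0.69181436, -0.69091177]), 'contact_force': array([0.19598567, 0.38452603, 0.53803764]), 'wrist_torque': array([ 0.02130554,  0.01911892, -0.03563836]), 'finger_gap': 0.08788121219880624} 0.0187
scene 533.5774048955715 533.5774048955715 325.40273028119805 234.9423041052748 [ 1.01253333 -0.55347919  1.03389515] [0.89695678 0.33170955 0.10254082 0.27372009] 0.996083984375 dict_keys(['img', 'range_z', 'fx', 'fy', 'cx', 'cy', 'xyz', 'attitude'])
top 496.0324451000886 496.0324451000886 321.83809058935543 248.02483594390395 [0.45774296 0.07979566 1.39792664] [-0.69918492 -0.03650655  0.04123027  0.7128168 ] 0.9959830729166667 dict_keys(['img', 'range_z', 'fx', 'fy', 'cx', 'cy', 'xyz', 'attitude'])
wrist 341.97146068096083 341.97146068096083 323.34211117644213 238.2346931335044 [ 0.29104597 -0.44450058  0.38382535] [ 0.82878593 -0.13507834  0.08816422 -0.53581228] 0.9960123697916666 dict_keys(['img', 'range_z', 'fx', 'fy', 'cx', 'cy', 'xyz', 'attitude'])
```

View pics/scene0.png

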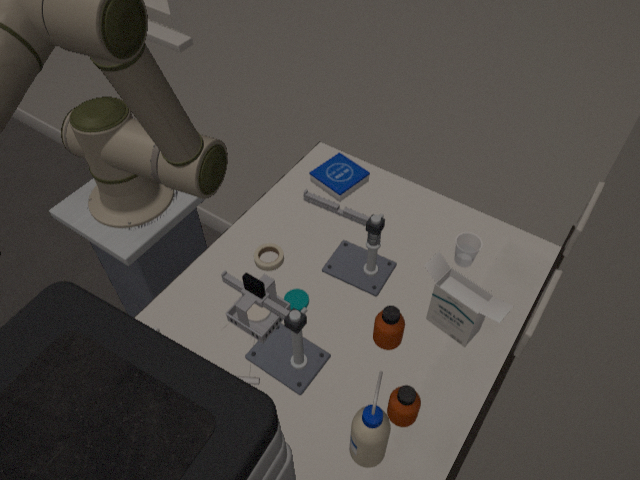

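View pics/top0.png

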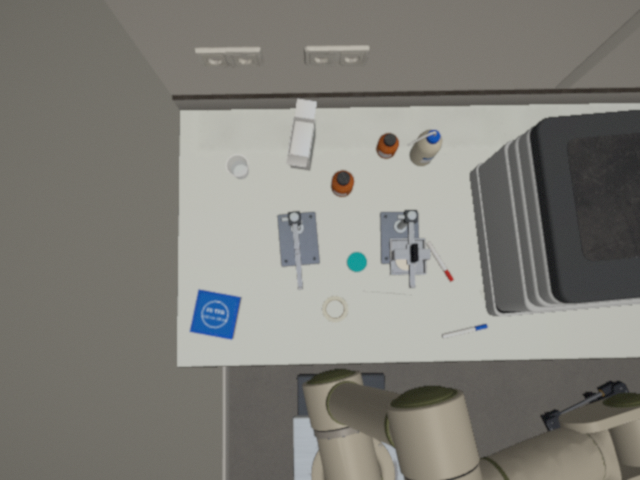

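The scene view shows the basket on the nearer stand (black grip ~255,285; post head ~296,320) and the empty arm with its tip ~307,195 and head ~375,222. In the top view, stand A's post is ~(411,215) and its arm tip ~(412,285). Stand B's post is ~(294,217) and its tip ~(300,287).

Run:
```python
from h import *
for n in ['top0','scene0']:
    f=load(n); P=cloud(f); im=f['img'].astype(int)
    print(n,'table z',np.median(P[300:340,380:440,2]) if n=='top0' else '')
    z=P[...,2]; reg=(P[...,0]>0.1)&(P[...,0]<0.8)&(P[...,1]<0.35)&(P[...,1]>-0.3)
    # arms: z .18-.2
    m=reg&(z>0.178)&(z<0.215)
    nl,l,st,c=cv2.connectedComponentsWithStats(m.astype(np.uint8))
    for i in range(1,nl):
        if st[i,4]>15:
            q=P[l==i]; print('armband',st[i],q.min(0).round(3),q.max(0).round(3),np.median(q,0).round(3))
            h=q[(q[:,2]<0.191)]
            if len(h)>20:
                pl=q[(q[:,2]>0.182)&(q[:,2]<0.191)]
                print('  fit',cv2.fitLine(pl[:,:2].astype(np.float32),cv2.DIST_HUBER,0,0.01,0.01).ravel())
    hd=reg&(z>0.192)&(z<0.203)
    dk=reg&(im.max(-1)<45)&(z>0.2)&(z<0.26)
    nl,l,st,c=cv2.connectedComponentsWithStats(dk.astype(np.uint8))
    for i in range(1,nl):
        if st[i,4]>15:
            q=P[l==i]; print('dark',st[i],q.min(0).round(3),q.max(0).round(3),q.mean(0).round(3))
f=load('top0')
cv2.imwrite('pics/c1.png',cv2.resize(f['img'][190:300,260:450,::-1],None,fx=4,fy=4,interpolation=cv2.INTER_CUBIC))
f=load('scene0')
cv2.imwrite('pics/c2.png',cv2.resize(f['img'][180:390,210:400,::-1],None,fx=2.85,fy=2.85,interpolation=cv2.INTER_CUBIC))
```

```text
top0 table z -0.001348662594799821
armband [281 211  20  38 311] [0.593 0.123 0.178] [0.685 0.17  0.201] [0.657 0.137 0.187]
  fit [0.9914643  0.13037811 0.63742876 0.13787898]
armband [393 210  25  79 685] [ 0.489 -0.167  0.178] [ 0.683 -0.105  0.215] [ 0.583 -0.144  0.188]
  fit [ 0.9998388   0.0179546   0.55762047 -0.14516102]
armband [418 249  12  11 132] [ 0.559 -0.193  0.184] [ 0.585 -0.164  0.196] [ 0.571 -0.178  0.19 ]
  fit [ 0.3903652  -0.9206601   0.572079   -0.17652045]
armband [295 254   8  36 178] [0.492 0.121 0.181] [0.578 0.137 0.194] [0.535 0.129 0.186]
  fit [0.9972953  0.07349828 0.5363137  0.12913603]
armband [302 369  58  17 109] [ 0.268 -0.011  0.178] [0.302 0.123 0.215] [0.294 0.059 0.201]
  fit [ 0.00942128 -0.9999556   0.29541343  0.04095272]
dark [411 245   6  17  89] [ 0.552 -0.153  0.215] [ 0.59  -0.142  0.235] [ 0.572 -0.147  0.23 ]
scene0 table z 
armband [ 123  147  105   49 1109] [ 0.1   -0.045  0.178] [0.306 0.126 0.215] [ 0.267 -0.016  0.2  ]
  fit [9.3779361e-01 3.4719315e-01 2.4432805e-01 5.9701659e-04]
armband [304 189  36  21 261] [0.493 0.121 0.178] [0.581 0.139 0.194] [0.538 0.127 0.187]
  fit [0.99699485 0.0774675  0.53702134 0.12872022]
armband [343 207  42  25 416] [0.595 0.122 0.178] [0.688 0.173 0.202] [0.662 0.134 0.188]
  fit [ 0.99998516 -0.00544839  0.63771677  0.13371094]
armband [ 221  270   86   59 1381] [ 0.491 -0.193  0.178] [ 0.687 -0.103  0.215] [ 0.587 -0.154  0.19 ]
  fit [ 0.9998851  -0.01515811  0.61526746 -0.15203139]
dark [198 144  28  43 669] [0.273 0.    0.2  ] [0.306 0.117 0.26 ] [0.294 0.052 0.228]
dark [170 163  19   3  27] [ 0.24  -0.019  0.247] [0.278 0.001 0.26 ] [ 0.26  -0.01   0.256]
dark [243 273  22  24 306] [ 0.554 -0.157  0.2  ] [ 0.597 -0.143  0.236] [ 0.578 -0.152  0.222]
```

```bash
sleep 0.1
```

```text
(no output)
```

View pics/c1.png

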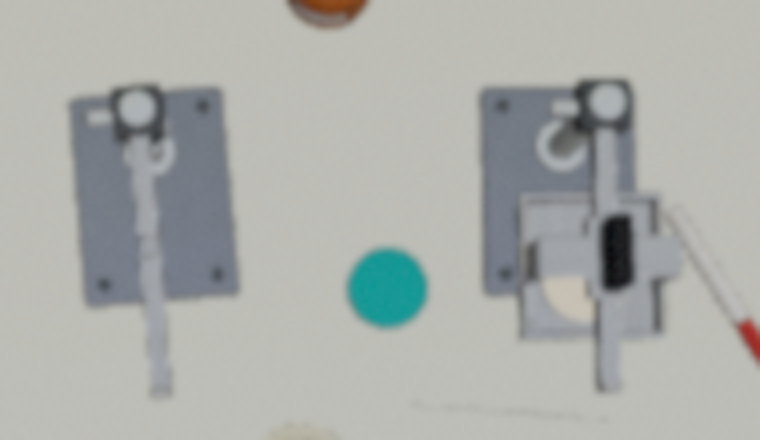

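View pics/c2.png

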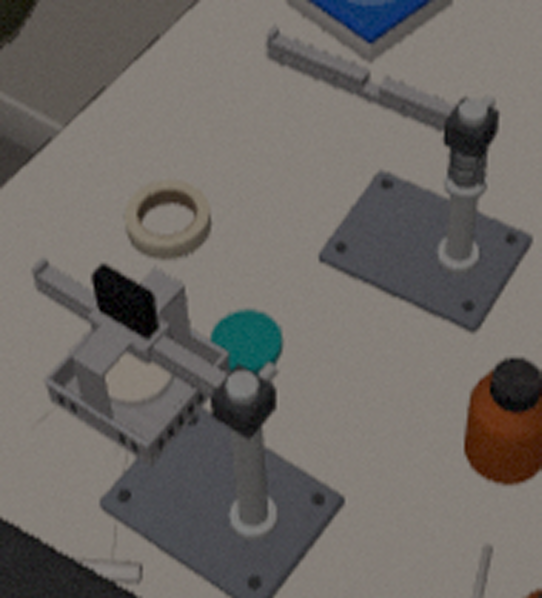

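The top crop shows the empty arm running from its head (138,107) to its tip (160,395), with a break at about (150,245) that looks like the notch. Next I'll measure the two arm lines properly.

```bash
cat > m1.py <<'E'
from h import *
def cast(f,uv,z):
    uv=np.atleast_2d(uv).astype(float)
    d=np.stack([(uv[:,0]-f['cx'])/f['fx'],-(uv[:,1]-f['cy'])/f['fy'],-np.ones(len(uv))],-1)@rot(f['attitude']).as_matrix().T
    return f['xyz']+d*((z-f['xyz'][2])/d[:,2])[:,None]
def foot(f,P,ylo,yhi):
    im=f['img']; hsv=cv2.cvtColor(im,cv2.COLOR_RGB2HSV)
    z=P[...,2]
    m=(abs(z-0.012)<0.02)&(P[...,1]>ylo)&(P[...,1]<yhi)&(P[...,0]>.45)&(P[...,0]<.8)&(im.max(-1)<130)
    nl,l,st,c=cv2.connectedComponentsWithStats(m.astype(np.uint8)); i=1+np.argmax(st[1:,4])
    v,u=np.nonzero(l==i); w=cast(f,np.stack([u,v],1),0.012)[:,:2]
    r=cv2.minAreaRect((w*1000).astype(np.float32)); return r
if __name__=='__main__':
  for n in ['top0','scene0']:
    f=load(n); P=cloud(f); z=P[...,2]
    for nm,ylo,yhi in (('B',0.05,0.24),('A',-0.25,-0.05)):
        print(n,nm,'foot',foot(f,P,ylo,yhi))
        m=(z>0.172)&(z<0.2)&(P[...,1]>ylo)&(P[...,1]<yhi)&(P[...,0]>.44)&(P[...,0]<.66)
        v,u=np.nonzero(m); w=cast(f,np.stack([u,v],1),0.187)
        # centres per x-bin
        xs=np.arange(.485,.66,.008); out=[]
        for a in xs:
            s=(w[:,0]>=a)&(w[:,0]<a+.008)
            if s.sum()>2: out.append((a+.004,w[s,1].mean(),np.ptp(w[s,1]),s.sum(),P[v[s],u[s],2].mean()))
        print(np.array(out).round(3))
        h=(z>0.19)&(z<0.22)&(P[...,1]>ylo)&(P[...,1]<yhi)&(P[...,0]>.65)&(P[...,0]<.72)
        v,u=np.nonzero(h); w=cast(f,np.stack([u,v],1),0.198); print('head',w.min(0).round(4),w.max(0).round(4),np.median(w,0).round(4))
E
python3 m1.py
```

```text
top0 B foot ((698.407470703125, 109.3197021484375), (39.65779113769531, 25.79931640625), 88.93472290039062)
[[4.89e-01 1.25e-01 1.00e-02 5.00e+00 1.89e-01]
 [4.97e-01 1.26e-01 1.20e-02 1.60e+01 1.87e-01]
 [5.05e-01 1.28e-01 1.00e-02 1.40e+01 1.87e-01]
 [5.13e-01 1.28e-01 1.00e-02 2.00e+01 1.86e-01]
 [5.21e-01 1.27e-01 1.00e-02 1.50e+01 1.86e-01]
 [5.29e-01 1.29e-01 1.20e-02 1.60e+01 1.86e-01]
 [5.37e-01 1.29e-01 1.00e-02 1.90e+01 1.86e-01]
 [5.45e-01 1.30e-01 1.00e-02 1.60e+01 1.85e-01]
 [5.53e-01 1.30e-01 1.20e-02 1.70e+01 1.86e-01]
 [5.61e-01 1.31e-01 1.20e-02 1.70e+01 1.85e-01]
 [5.69e-01 1.32e-01 1.00e-02 2.00e+01 1.86e-01]
 [5.77e-01 1.31e-01 1.00e-02 1.30e+01 1.81e-01]
 [5.85e-01 1.32e-01 1.00e-02 1.00e+01 1.75e-01]
 [5.93e-01 1.33e-01 1.00e-02 1.30e+01 1.84e-01]
 [6.01e-01 1.33e-01 1.00e-02 1.70e+01 1.86e-01]
 [6.09e-01 1.34e-01 1.20e-02 1.90e+01 1.87e-01]
 [6.17e-01 1.35e-01 1.20e-02 1.80e+01 1.85e-01]
 [6.25e-01 1.36e-01 1.00e-02 1.50e+01 1.86e-01]
 [6.33e-01 1.36e-01 1.00e-02 1.50e+01 1.86e-01]
 [6.41e-01 1.36e-01 1.20e-02 2.10e+01 1.84e-01]
 [6.49e-01 1.39e-01 3.00e-02 2.6
[... 3418 characters left out ...]
01  9.40e-02  1.18e+02  1.90e-01]
 [ 5.77e-01 -1.56e-01  9.50e-02  1.33e+02  1.90e-01]
 [ 5.85e-01 -1.53e-01  9.50e-02  1.21e+02  1.89e-01]
 [ 5.93e-01 -1.51e-01  8.90e-02  7.00e+01  1.89e-01]
 [ 6.01e-01 -1.52e-01  3.10e-02  5.20e+01  1.85e-01]
 [ 6.09e-01 -1.51e-01  1.70e-02  3.40e+01  1.84e-01]
 [ 6.17e-01 -1.52e-01  2.00e-02  3.40e+01  1.85e-01]
 [ 6.25e-01 -1.51e-01  1.70e-02  3.60e+01  1.85e-01]
 [ 6.33e-01 -1.52e-01  1.90e-02  3.60e+01  1.84e-01]
 [ 6.41e-01 -1.53e-01  1.80e-02  3.80e+01  1.84e-01]
 [ 6.49e-01 -1.52e-01  1.70e-02  3.50e+01  1.85e-01]
 [ 6.57e-01 -1.54e-01  3.60e-02  3.70e+01  1.88e-01]]
head [ 0.6594 -0.1692  0.198 ] [ 0.6881 -0.1387  0.198 ] [ 0.6726 -0.1525  0.198 ]
```

Run:
```python
from h import *
o=get_obs(); print('tool axes cols',rot(o['tcp_rot']).as_matrix().round(3))
f=load('top0');P=cloud(f);z=P[...,2]
m=(P[...,1]<-0.2)&(P[...,0]>0.1)&(z>.03)&(P[...,0]<0.95)
for a in np.arange(-.6,-.2,.05):
    s=m&(P[...,1]>a)&(P[...,1]<a+.05); print(a.round(2),P[s][:,0].min().round(2) if s.any() else '',P[s][:,0].max().round(2) if s.any() else '',z[s].max().round(3) if s.any() else '', s.sum())
w=load('wrist0'); print('cam in tool', rot(o['tcp_rot']).as_matrix().T@(w['xyz']-o['tcp_pos']), (rot(o['tcp_rot']).inv()*rot(w['attitude'])).as_matrix().round(3))
```

```text
tool axes cols [[-0.912 -0.     0.41 ]
 [-0.41   0.001 -0.912]
 [-0.    -1.    -0.001]]
-0.6 0.26 0.84 0.435 1352
-0.55 0.22 0.84 0.436 5247
-0.5 0.16 0.83 0.537 5878
-0.45 0.16 0.83 0.553 7164
-0.4 0.16 0.83 0.575 15673
-0.35 0.17 0.25 0.599 1552
-0.3 0.18 0.88 0.615 1300
-0.25 0.19 0.91 0.625 1601
cam in tool [-0.08304899 -0.14548604 -0.0001853 ] [[ 0.    -0.948 -0.319]
 [ 0.     0.319 -0.948]
 [ 1.    -0.     0.   ]]
```

View pics/wrist0.png

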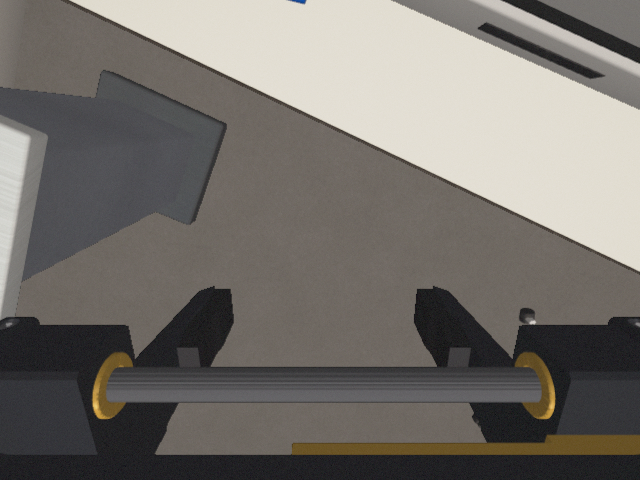

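Run:
```python
from h import *
for n in ('top0','scene0'):
    f=load(n);P=cloud(f);z=P[...,2]
    m=np.zeros_like(z,bool)
    if n=='top0': m[110:320,465:640]=1
    else: m[285:480,0:300]=1
    m&=(z>.05)
    for a in np.arange(-.6,-.1,.04):
        s=m&(P[...,1]>a)&(P[...,1]<=a+.04)
        if s.any(): print(n,a.round(2),np.percentile(P[s][:,0],[0,1,99]).round(3),z[s].max().round(3),s.sum())
```

```text
top0 -0.6 [0.423 0.426 0.836] 0.435 633
top0 -0.56 [0.421 0.438 0.831] 0.436 3558
top0 -0.52 [0.417 0.435 0.829] 0.435 3852
top0 -0.48 [0.415 0.423 0.825] 0.436 3910
top0 -0.44 [0.413 0.421 0.822] 0.435 4155
top0 -0.4 [0.414 0.434 0.817] 0.433 13100
top0 -0.36 [0.743 0.75  0.821] 0.266 83
scene0 -0.6 [0.56  0.569 0.683] 0.434 2556
scene0 -0.56 [0.499 0.515 1.013] 1.034 6201
scene0 -0.52 [0.453 0.467 0.793] 0.434 8660
scene0 -0.48 [0.451 0.46  0.833] 0.434 9983
scene0 -0.44 [0.45  0.46  0.833] 0.434 9798
scene0 -0.4 [0.472 0.49  0.834] 0.431 5136
scene0 -0.2 [0.526 0.528 0.684] 0.196 1280
scene0 -0.16 [0.514 0.528 0.682] 0.235 1401
scene0 -0.12 [0.562 0.565 0.622] 0.172 229
```

Call:
carry_out(
  deltas="0 -0.027 0 8.5; 0 -0.027 0 8.5; 0 -0.028 0 8.5; -0.014 0 -0.045 0; -0.014 0 -0.045 0; -0.014 0 -0.045 0; -0.014 0 -0.045 0; -0.023 0 -0.038 0; -0.023 0 -0.038 0; -0.023 0 -0.038 0",
  hand=0.0881,
)

```text
time_s: 1.4
tcp_pos: [0.3474, -0.1863, 0.3207]
tcp_rot: [0.008, -0.008, -0.707, 0.707]
contact_force: [1.0, -0.7, -0.4]
finger_gap: 0.088
```

Call:
carry_out(
  deltas="-0.023 0 -0.038 0; -0.04 0 0 0; -0.04 0 0 0; -0.04 0 0 0; -0.03 0 0 0; 0 0 0 0; 0 0 0 0",
)

```text
time_s: 2.28
tcp_pos: [0.5202, -0.1535, 0.3206]
tcp_rot: [-0.008, 0.008, 0.707, -0.707]
contact_force: [0.2, 0.8, -0.5]
finger_gap: 0.088
```

Run:
```python
from h import *
o=get_obs(); print(o['time_s'],o['tcp_pos'],rot(o['tcp_rot']).as_matrix().round(4),o['contact_force'])
f=snap('wrist','w1')
```

```text
2.275 [ 0.52017204 -0.15346085  0.32059331] [[-9.998e-01 -6.000e-04 -2.230e-02]
 [ 2.230e-02  2.000e-04 -9.998e-01]
 [ 6.000e-04 -1.000e+00 -2.000e-04]] [ 0.24902257  0.84446641 -0.45247555]
```

View pics/w1.png

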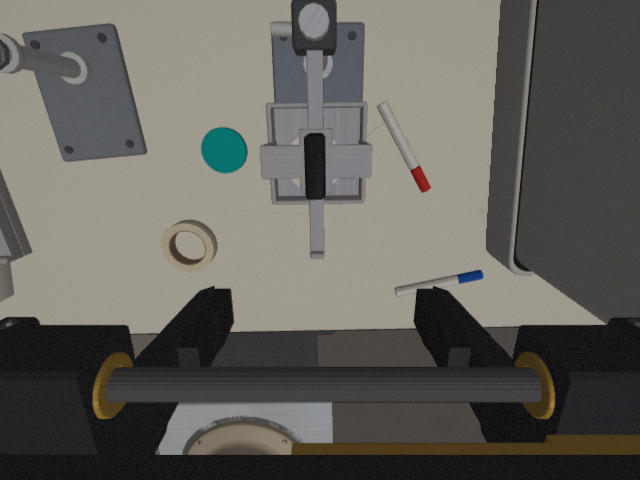

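The wrist view shows basket A from above: grip top ~(315,165), arm tip ~(317,257), head ~(314,22). I'll measure these against the first values.

```bash
cat > m2.py <<'E'
from m1 import *
import sys
def meas(n,ylo,yhi):
    f=load(n);P=cloud(f);z=P[...,2];im=f['img'].astype(int)
    box=(P[...,1]>ylo)&(P[...,1]<yhi)
    m=(z>0.183)&(z<0.191)&box&(P[...,0]>.44)&(P[...,0]<.645)
    q=P[m]; out=[]
    for a in np.arange(.485,.66,.01):
        s=(q[:,0]>=a)&(q[:,0]<a+.01)
        if s.sum()>2: out.append((a+.005,q[s,1].mean(),np.ptp(q[s,1]),s.sum(),q[s,2].mean()))
    print(np.array(out).round(4))
    o=np.array(out); o=o[(o[:,2]<.016)]
    if len(o)>3: p=np.polyfit(o[:,0],o[:,1],1); print('line slope deg',np.degrees(np.arctan(p[0])),'y at x=.667',np.polyval(p,.667),'y at .5',np.polyval(p,.5))
    t=(z>.172)&(z<.2)&box&(P[...,0]<.6)&(P[...,0]>.4); print('tip xmin',np.sort(P[t][:,0])[:10].round(4) if t.any() else None)
    h=box&(z>.19)&(z<.212)&(P[...,0]>.64)&(P[...,0]<.72); print('head',P[h].min(0),P[h].max(0)) if h.any() else 0
    g=box&(z>.225)&(z<.24)&(im.max(-1)<60)&(P[...,0]>.5); 
    if g.any():
        q=P[g]; print('grip',q.min(0),q.max(0),q.mean(0)); r=cv2.minAreaRect((q[:,:2]*1000).astype(np.float32));print(r)
        v,u=np.nonzero(g); w=cast(f,np.stack([u,v],1),.233); print(cv2.minAreaRect((w[:,:2]*1000).astype(np.float32)))
    # notch profile: pixels of arm side
if __name__=='__main__': meas(sys.argv[1],float(sys.argv[2]),float(sys.argv[3]))
E
python3 m2.py w1 -.25 -.05
```

```text
[[ 5.000e-01 -1.470e-01  1.150e-02  1.380e+02  1.871e-01]
 [ 5.100e-01 -1.471e-01  1.150e-02  1.520e+02  1.865e-01]
 [ 5.200e-01 -1.474e-01  1.140e-02  1.580e+02  1.866e-01]
 [ 5.300e-01 -1.477e-01  1.120e-02  1.630e+02  1.866e-01]
 [ 5.400e-01 -1.479e-01  1.110e-02  1.320e+02  1.866e-01]
 [ 5.500e-01 -1.506e-01  2.530e-02  5.600e+01  1.902e-01]
 [ 5.600e-01 -1.505e-01  8.680e-02  3.420e+02  1.902e-01]
 [ 5.700e-01 -1.492e-01  8.800e-02  7.860e+02  1.903e-01]
 [ 5.800e-01 -1.486e-01  8.770e-02  8.420e+02  1.903e-01]
 [ 5.900e-01 -1.466e-01  8.680e-02  3.230e+02  1.901e-01]
 [ 6.000e-01 -1.489e-01  2.560e-02  2.470e+02  1.885e-01]
 [ 6.100e-01 -1.489e-01  1.100e-02  2.050e+02  1.866e-01]
 [ 6.200e-01 -1.488e-01  1.160e-02  2.240e+02  1.866e-01]
 [ 6.300e-01 -1.491e-01  1.150e-02  2.260e+02  1.866e-01]
 [ 6.400e-01 -1.493e-01  1.140e-02  2.380e+02  1.866e-01]]
line slope deg -0.8936816584361115 y at x=.667 -0.14969676125029308 y at .5 -0.14709173619334903
tip xmin [0.4926 0.4926 0.493  0.4931 0.4931 0.4932 0.4932 0.4933 0.4933 0.4933]
head [ 0.65416697 -0.16479858  0.19000779] [ 0.68405492 -0.13472896  0.19997124]
grip [ 0.55301956 -0.15533357  0.22573024] [ 0.59632772 -0.14158087  0.23537866] [ 0.57561244 -0.14851748  0.23223332]
((574.6704711914062, -148.4450225830078), (13.670384407043457, 43.33068084716797), 89.84030151367188)
((575.0126953125, -148.5084991455078), (13.543784141540527, 43.028297424316406), 89.84049987792969)
```

Call:
carry_out(
  deltas="0 0 -0.03 0; 0 0 -0.05 0; 0 0 -0.055 0; 0 0 -0.055 0; 0 0 -0.05 0; 0 0 -0.03 0; 0 0 0 0; 0 0 0 0",
)

```text
time_s: 3.32
tcp_pos: [0.5265, 0.1155, 0.321]
tcp_rot: [0.008, -0.008, -0.707, 0.707]
contact_force: [-1.0, -0.7, 0.7]
finger_gap: 0.0883
```

```bash
python3 - <<'E'
from h import *
o=get_obs(); print(o['time_s'],o['tcp_pos'],o['contact_force'])
f=snap('wrist','w2')
E
python3 m2.py w2 .05 .24
python3 - <<'E'
from m1 import *
f=load('w2');P=cloud(f)
p0=np.array([.670,.139]);a=np.radians(4.5);
# strip along arm: profile of z vs distance s
import sys
d=np.array([np.cos(a),np.sin(a)]);n=np.array([-d[1],d[0]])
q=P.reshape(-1,3); r=q[:,:2]-p0; s=-(r@d); t=r@n
m=(abs(t)<.004)&(s>.03)&(s<.185)&(q[:,2]>.12)
for b in np.arange(.05,.13,.002):
    k=m&(s>=b)&(s<b+.002); print(round(b,3),q[k,2].mean().round(4) if k.any() else None,k.sum(),end='; ')
E
```

```text
3.325 [0.52648646 0.11549131 0.32099664] [-1.02254421 -0.72895059  0.70882162]
[[5.000e-01 1.278e-01 1.210e-02 1.200e+02 1.872e-01]
 [5.100e-01 1.284e-01 1.210e-02 1.510e+02 1.865e-01]
 [5.200e-01 1.289e-01 1.200e-02 1.580e+02 1.865e-01]
 [5.300e-01 1.298e-01 1.240e-02 1.590e+02 1.866e-01]
 [5.400e-01 1.303e-01 1.280e-02 1.730e+02 1.865e-01]
 [5.500e-01 1.312e-01 1.310e-02 1.820e+02 1.866e-01]
 [5.600e-01 1.318e-01 1.310e-02 1.880e+02 1.866e-01]
 [5.700e-01 1.327e-01 1.290e-02 2.040e+02 1.865e-01]
 [5.800e-01 1.327e-01 1.220e-02 1.060e+02 1.864e-01]
 [5.900e-01 1.365e-01 8.000e-03 1.100e+01 1.864e-01]
 [6.000e-01 1.345e-01 1.270e-02 2.210e+02 1.866e-01]
 [6.100e-01 1.354e-01 1.310e-02 2.220e+02 1.866e-01]
 [6.200e-01 1.361e-01 1.330e-02 2.340e+02 1.868e-01]
 [6.300e-01 1.367e-01 1.300e-02 2.400e+02 1.866e-01]
 [6.400e-01 1.375e-01 1.310e-02 2.470e+02 1.867e-01]]
line slope deg 4.081743868827234 y at x=.667 0.1396024205835987 y at .5 0.1276851950675509
tip xmin [0.4936 0.4936 0.4941 0.4942 0.4942 0.4943 0.4944 0.4945 0.4946 0.4949]
head [0.6549755  0.12432217 0.19000358] [0.68591926 0.15421795 0.20009059]
0.05 0.1867 29; 0.052 0.1867 28; 0.054 0.1867 30; 0.056 0.1866 28; 0.058 0.1867 28; 0.06 0.1868 30; 0.062 0.1867 26; 0.064 0.187 26; 0.066 0.1867 29; 0.068 0.1865 25; 0.07 0.1866 27; 0.072 0.1867 27; 0.074 0.1866 26; 0.076 0.1747 19; 0.078 0.1747 23; 0.08 0.1749 22; 0.082 0.1745 25; 0.084 0.175 24; 0.086 0.1747 24; 0.088 0.1766 32; 0.09 0.1852 32; 0.092 0.1866 23; 0.094 0.1867 27; 0.096 0.1868 23; 0.098 0.1864 24; 0.1 0.1866 23; 0.102 0.1867 25; 0.104 0.1866 23; 0.106 0.1865 24; 0.108 0.1867 24; 0.11 0.1866 25; 0.112 0.1866 20; 0.114 0.1955 24; 0.116 0.3882 436; 0.118 0.3954 545; 0.12 0.4121 1204; 0.122 0.3816 183; 0.124 0.2814 43; 0.126 0.1868 22; 0.128 0.1865 22;
```

View pics/w2.png

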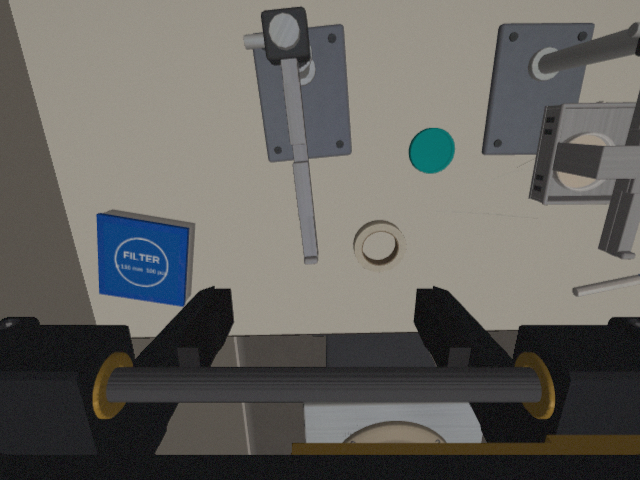

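Notch B shows clearly in the wrist view, at the break ~(300,152). The depth profile has it from 76 to 90 mm from the post, so its middle is at about (0.587, 0.134) and the arm's yaw is ~4.1°. I'll check this by touch later. Going back to the grip at A now.

Call:
carry_out(
  deltas="-0.006 0 0.03 0; -0.009 0 0.05 0; -0.010 0 0.053 0; -0.010 0 0.053 0; -0.010 0 0.048 0; -0.0094 0 0.029 -0.4; 0 0.02 0 0; 0 0.02 0 0; 0 0 0 0; 0 0 0 0",
)

```text
time_s: 4.62
tcp_pos: [0.5753, -0.1484, 0.2818]
tcp_rot: [0.005, -0.006, -0.707, 0.707]
contact_force: [-0.6, -0.2, -0.7]
finger_gap: 0.088
```

```bash
python3 - <<'E'
from h import *
o=get_obs(); print(o['time_s'],o['tcp_pos'],rot(o['tcp_rot']).as_matrix().round(4),o['contact_force'])
f=snap('wrist','w3')
E
python3 m2.py w3 -.25 -.05 | tail -5
```

```text
4.625 [ 0.57526098 -0.1483538   0.28180203] [[-9.999e-01  1.300e-03 -1.610e-02]
 [ 1.610e-02 -7.000e-04 -9.999e-01]
 [-1.300e-03 -1.000e+00  6.000e-04]] [-0.62369651 -0.18560273 -0.69854128]
tip xmin [0.4922 0.4922 0.4926 0.4927 0.4928 0.4932 0.4932 0.4933 0.4933 0.4934]
head [ 0.65454896 -0.16504172  0.19000165] [ 0.68447873 -0.13549595  0.19991793]
grip [ 0.55379846 -0.15511518  0.22500216] [ 0.59676765 -0.14154966  0.23468453] [ 0.57696188 -0.14843297  0.23204155]
((575.3063354492188, -148.28387451171875), (13.313858985900879, 42.94439697265625), 89.48454284667969)
((576.7974853515625, -148.264404296875), (13.089801788330078, 43.87331771850586), 89.64405822753906)
```

View pics/w3.png

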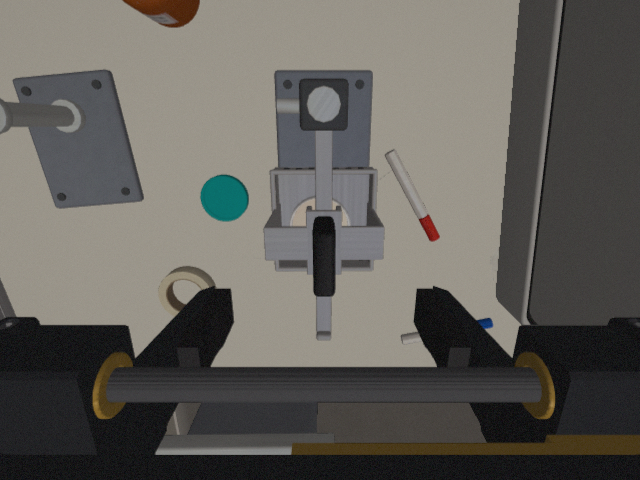

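The grip is centred between the fingers at ~(323,255), and the measured position agrees with the TCP. Descending.

Call:
carry_out(
  deltas="0 0.02 0 0; 0 0.022 0 0; 0 0.018 0 0; 0 0.014 0 0; 0 0.008 0 0; 0 0 0 0",
)

```text
time_s: 5.42
tcp_pos: [0.5753, -0.1477, 0.1987]
tcp_rot: [-0.005, 0.005, 0.707, -0.707]
contact_force: [0.4, -0.3, 0.3]
finger_gap: 0.0881
```

Call:
carry_out(
  deltas="0 0 0 0; 0 0 0 0; 0 0 0 0; 0 0 0 0",
  hand=0.022,
  grip_force=6,
)

```text
time_s: 5.92
tcp_pos: [0.5753, -0.1477, 0.1988]
tcp_rot: [0.005, -0.005, -0.707, 0.707]
contact_force: [-0.3, -0.2, -0.1]
finger_gap: 0.0499
```

Call:
carry_out(
  deltas="0 0 0 0; 0 0 0 0; 0 0 0 0; 0 0 0 0",
  hand=0.0,
  grip_force=6,
)

```text
time_s: 6.42
tcp_pos: [0.5753, -0.1478, 0.1988]
tcp_rot: [0.005, -0.005, -0.707, 0.707]
contact_force: [0.2, -0.3, 1.8]
finger_gap: 0.0141
```

Call:
carry_out(
  deltas="0 0 0 0; 0 0 0 0; 0 -0.002 0 0; 0 -0.003 0 0; 0 -0.003 0 0; 0 0 0 0; 0 0 0 0",
  grip_force=30,
)

```text
time_s: 7.3
tcp_pos: [0.5752, -0.1477, 0.2066]
tcp_rot: [-0.005, 0.005, 0.707, -0.707]
contact_force: [-0.3, -0.1, -1.3]
finger_gap: 0.0135
```

Run:
```python
from h import *
o=get_obs(); print(o['time_s'],o['tcp_pos'],rot(o['tcp_rot']).as_matrix().round(4),o['contact_force'],o['wrist_torque'])
```

```text
7.3 [ 0.57521731 -0.14767447  0.20661363] [[-9.999e-01 -2.000e-04 -1.530e-02]
 [ 1.530e-02  1.000e-04 -9.999e-01]
 [ 2.000e-04 -1.000e+00 -1.000e-04]] [-0.26227209 -0.14637745 -1.31854258] [-0.01113602  0.03631401 -0.01015867]
```

Call:
carry_out(
  deltas="0 -0.003 0 0; 0 -0.004 0 0; 0 -0.004 0 0; 0 -0.003 0 0; 0 0 0 0; 0 0 0 0",
)

```text
time_s: 8.05
tcp_pos: [0.5752, -0.1477, 0.2206]
tcp_rot: [-0.005, 0.005, 0.707, -0.707]
contact_force: [-0.5, 0.5, -2.8]
finger_gap: 0.0139
```

Run:
```python
from h import *
o=get_obs(); print(o['time_s'],o['tcp_pos'],o['contact_force'],o['wrist_torque'])
snap('wrist','w4'); f=snap('scene','s4')
cv2.imwrite('pics/s4c.png',cv2.resize(f['img'][230:390,180:340,::-1],None,fx=3.5,fy=3.5,interpolation=cv2.INTER_CUBIC))
```

```text
8.05 [ 0.57521515 -0.1476746   0.22059312] [-0.47959436  0.46245632 -2.8289921 ] [0.02356685 0.03009381 0.01326866]
```

View pics/w4.png

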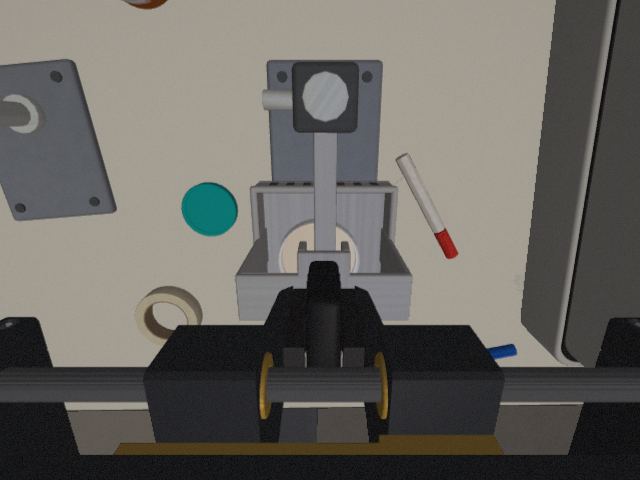

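View pics/s4c.png

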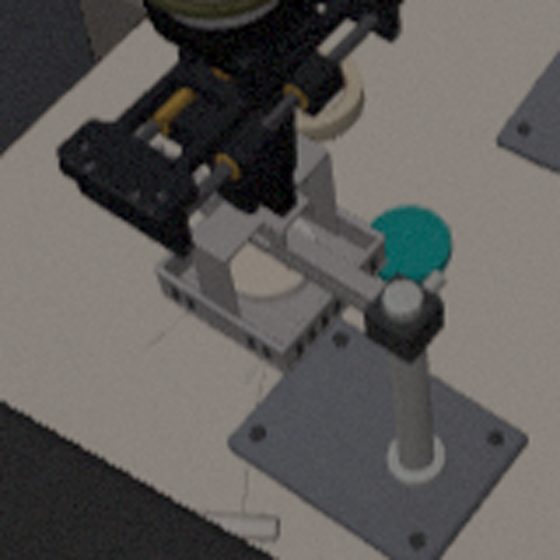

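The basket has lifted level, with arm A inside the loop and the dish in the tray. I'll check level and clearances numerically.

Run:
```python
from h import *
P=cloud(load('w4'))
for n,(u,v) in dict(roofL=(258,297),roofR=(390,297),roofLback=(262,280),rimFL=(262,186),rimFR=(390,186),rimmidL=(258,230),floor=(300,205),armnear=(325,230),tip=(0,0)).items():
    print(n,np.median(P[v-1:v+2,u-1:u+2].reshape(-1,3),0).round(4))
```

```text
roofL [ 0.5758 -0.1147  0.2127]
roofR [ 0.5747 -0.1811  0.2123]
roofLback [ 0.5852 -0.1174  0.2126]
rimFL [ 0.6215 -0.1099  0.1549]
rimFR [ 0.6203 -0.1899  0.1557]
rimmidL [ 0.5934 -0.1057  0.1552]
floor [ 0.6039 -0.1315  0.1309]
armnear [ 0.6026 -0.1489  0.1866]
tip [nan nan nan]
  return _methods._mean(a, axis=axis, dtype=dtype,
  ret = um.true_divide(
```

Call:
carry_out(
  deltas="0.006 0 0 0; 0.012 0 0 0; 0.018 0 0 0; 0.022 0 0 0; 0.025 0 0 0; 0.025 0 0 0; 0.022 0 0 0; 0.016 0 0 0; 0.010 0 0 0; 0.004 0 0 0",
)

```text
time_s: 9.4
tcp_pos: [0.415, -0.1453, 0.2209]
tcp_rot: [0.005, -0.006, -0.707, 0.707]
contact_force: [-0.6, -1.1, -2.0]
finger_gap: 0.0138
```

Run:
```python
from h import *
o=get_obs(); print(o['time_s'],o['tcp_pos'],o['contact_force'],o['wrist_torque'])
snap('wrist','w5')
```

```text
9.4 [ 0.41496068 -0.14528177  0.220885  ] [-0.57188456 -1.1114371  -2.03599172] [ 3.82091660e-02  7.99471253e-06 -6.73712974e-02]
```

View pics/w5.png

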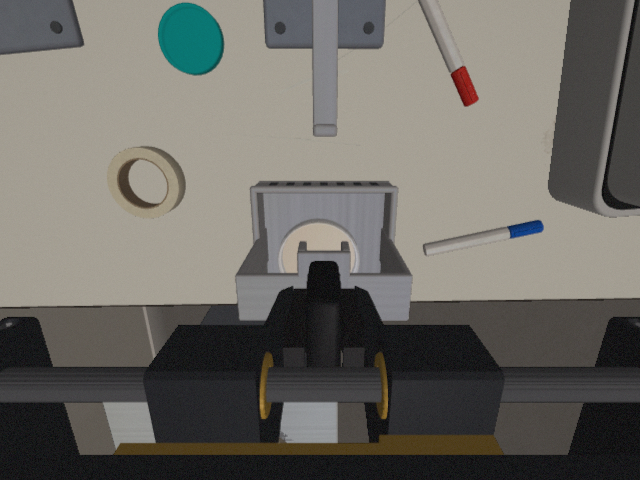

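The basket is clear of tip A (~(325,132), tray front edge ~(325,185)), the dish is in place, and all is level. Carrying across to the line of arm B.

Call:
carry_out(
  deltas="0 0 -0.008 0; 0 0 -0.018 -0.5; 0 0 -0.028 -0.7; 0 0 -0.036 -0.9; 0 0 -0.04 -0.9; 0 0 -0.04 -0.9; 0 0 -0.036 -0.7; 0 0 -0.03 -0.4; 0 0 -0.02 0; 0 0 -0.009 0",
)

```text
time_s: 10.7
tcp_pos: [0.4069, 0.1211, 0.2207]
tcp_rot: [0.026, -0.026, 0.707, -0.707]
contact_force: [-0.1, -1.1, -2.4]
finger_gap: 0.0136
```

Call:
carry_out(
  deltas="0 0 -0.003 0; 0 0 0 0; 0 0 0 0",
)

```text
time_s: 11.08
tcp_pos: [0.4073, 0.1221, 0.2207]
tcp_rot: [-0.025, 0.025, -0.707, 0.707]
contact_force: [0.2, -0.4, -3.0]
finger_gap: 0.0136
```

```bash
cat > m3.py <<'E'
from h import *
import sys
o=get_obs(); M=rot(o['tcp_rot']).as_matrix(); print(o['time_s'],o['tcp_pos'],M.round(4).tolist(),o['contact_force'],o['wrist_torque'])
f=snap('wrist',sys.argv[1]);P=cloud(f);z=P[...,2]
m=(z>.183)&(z<.191)&(P[...,1]>.09)&(P[...,1]<.16)&(P[...,0]>.45)&(P[...,0]<.63)
q=P[m]
a=[]
for b in np.arange(.49,.63,.01):
    s=(q[:,0]>=b)&(q[:,0]<b+.01)
    if s.sum()>5 and np.ptp(q[s,1])<.0145: a.append((b+.005,(q[s,1].max()+q[s,1].min())/2,np.ptp(q[s,1])))
a=np.array(a); print(a.round(4))
p=np.polyfit(a[:,0],a[:,1],1); print('slope deg',np.degrees(np.arctan(p[0])),'tool yaw',np.degrees(np.arctan2(-M[1,0],-M[0,0])),'line y at tcp x',np.polyval(p,o['tcp_pos'][0]),'tcp y',o['tcp_pos'][1])
E
python3 m3.py w6
```

```text
11.075 [0.40725507 0.12205872 0.22073172] [[-0.9975, 0.0, 0.0711], [-0.0711, -0.0001, -0.9975], [-0.0, -1.0, 0.0001]] [ 0.16659669 -0.43914148 -2.97040721] [ 0.09622292  0.02725363 -0.00475118]
[[0.495  0.1275 0.0119]
 [0.505  0.1281 0.0119]
 [0.515  0.1288 0.0127]
 [0.525  0.1296 0.0124]
 [0.535  0.1304 0.0128]
 [0.545  0.1306 0.0126]]
slope deg 3.856152134910923 tool yaw 4.079876620312879 line y at tcp x 0.12156259667037612 tcp y 0.12205872286692722
```

View pics/w6.png

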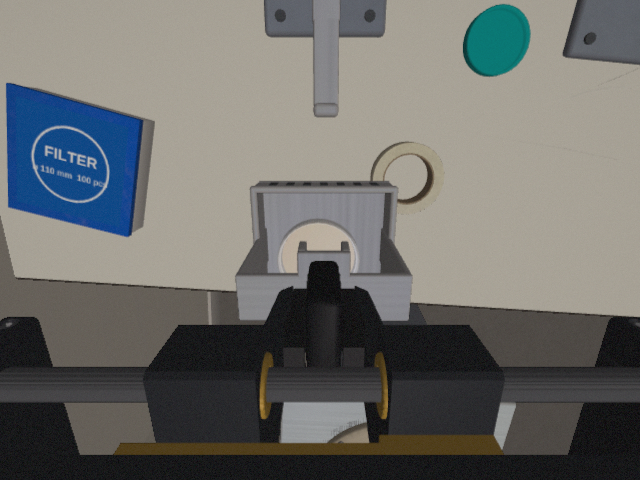

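The basket is lined up with arm B: its tip is ~(325,108), against the grip axis ~(323,270). The offset is about 0.5 mm. Threading on in two stages.

Call:
carry_out(
  deltas="-0.006 0 0 0; -0.012 0 0 0; -0.016 0 0 0; -0.016 0 0 0; -0.014 0 0 0; -0.008 0 0 0; -0.004 0 0 0; 0 0 0 0",
)

```text
time_s: 12.12
tcp_pos: [0.483, 0.128, 0.2206]
tcp_rot: [0.025, -0.026, 0.707, -0.707]
contact_force: [-0.9, -0.2, -3.2]
finger_gap: 0.014
```

```bash
python3 m3.py w7
python3 - <<'E'
from h import *
f=load('w7'); P=cloud(f)
E
```

```text
12.125 [0.48298628 0.1279721  0.22061377] [[-0.9974, -0.0002, 0.072], [-0.072, -0.0, -0.9974], [0.0002, -1.0, -0.0]] [-0.87871454 -0.19667993 -3.22509488] [-0.02643797  0.01580482 -0.03219491]
[[0.495  0.1278 0.0112]
 [0.505  0.1281 0.0121]
 [0.515  0.1286 0.0122]
 [0.525  0.1294 0.012 ]
 [0.535  0.1304 0.0124]
 [0.545  0.1309 0.0127]
 [0.555  0.1314 0.013 ]
 [0.565  0.1324 0.0133]
 [0.575  0.1331 0.013 ]
 [0.585  0.1289 0.0029]
 [0.595  0.1346 0.0126]
 [0.605  0.1351 0.0129]
 [0.615  0.1356 0.0128]]
slope deg 3.502743004382473 tool yaw 4.127669050436575 line y at tcp x 0.1268554524392797 tcp y 0.12797210417686058
```

View pics/w7.png

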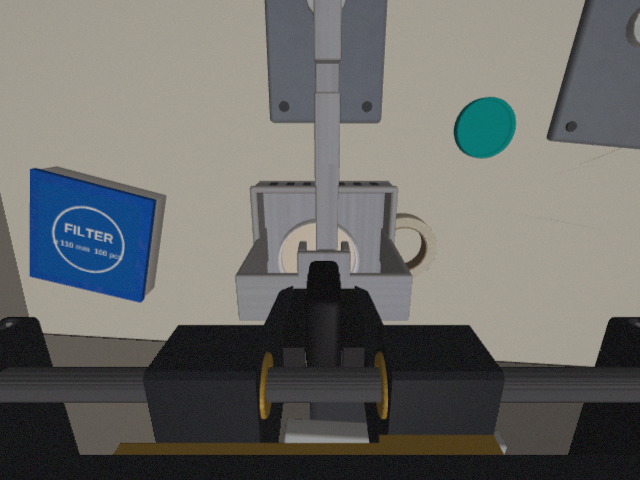

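Run:
```python
from h import *
P=cloud(load('w7')).reshape(-1,3); p0=np.array([.48299,.12775]);a=np.radians(4.0);d=np.array([np.cos(a),np.sin(a)]);n=np.array([-d[1],d[0]])
r=P[:,:2]-p0;s=r@d;t=r@n
for b in np.arange(.085,.125,.0015):
    k=(abs(t)<.004)&(s>=b)&(s<b+.0015)&(P[:,2]>.16)&(P[:,2]<.2); print(round(b,4),P[k,2].mean().round(4),k.sum(),end='; ')
```

```text
0.085 0.1865 53; 0.0865 0.1865 48; 0.088 0.1866 48; 0.0895 0.1867 52; 0.091 0.1865 60; 0.0925 0.1867 48; 0.094 0.1867 50; 0.0955 0.1866 62; 0.097 0.1746 16; 0.0985 0.1747 48; 0.1 0.1747 48; 0.1015 0.1748 54; 0.103 0.1746 53; 0.1045 0.1747 53; 0.106 0.1747 49; 0.1075 0.1748 52; 0.109 0.1747 58; 0.1105 0.1804 117; 0.112 0.1866 65; 0.1135 0.1867 55; 0.115 0.1865 66; 0.1165 0.1868 62; 0.118 0.1865 58; 0.1195 0.1867 64; 0.121 0.1867 67; 0.1225 0.1867 59; 0.124 0.1866 67;
```

The depth profile now puts the notch 97.5 to 111 mm ahead, so its middle is 104 mm ahead, which agrees with before. Advancing 86 mm, so I stop short of it.

Call:
carry_out(
  deltas="-0.006 0 0.0003 0; -0.012 0 0 0; -0.016 0 0 0; -0.018 0 0 0; -0.016 0 0 0; -0.011 0 0 0; -0.005 0 0 0; -0.002 0 0 0; 0 0 0 0; 0 0 0 0",
)

```text
time_s: 13.42
tcp_pos: [0.5686, 0.1339, 0.2209]
tcp_rot: [0.025, -0.025, 0.707, -0.707]
contact_force: [-0.0, 0.1, -2.6]
finger_gap: 0.0139
```

Call:
carry_out(
  deltas="0 0.004 0 0; 0 0.004 0 0; 0 0.002 0 0; 0 0.001 0 0; 0 0 0 0; 0 0 0 0",
)

```text
time_s: 14.18
tcp_pos: [0.5688, 0.1338, 0.2098]
tcp_rot: [0.026, -0.025, 0.707, -0.707]
contact_force: [0.0, -0.2, -1.6]
finger_gap: 0.0139
```

Call:
carry_out(
  deltas="0 0.0005 0 0; 0 0.0005 0 0; 0 0 0 0; 0 0 0 0",
)

```text
time_s: 14.68
tcp_pos: [0.5688, 0.1338, 0.2087]
tcp_rot: [-0.025, 0.025, -0.707, 0.707]
contact_force: [-0.1, -0.5, -2.9]
finger_gap: 0.0138
```

Call:
carry_out(
  deltas="0 0.0005 0 0; 0 0.0005 0 0; 0 0 0 0; 0 0 0 0",
)

```text
time_s: 15.18
tcp_pos: [0.5688, 0.1339, 0.2078]
tcp_rot: [0.025, -0.025, 0.707, -0.707]
contact_force: [-0.8, -0.1, -3.1]
finger_gap: 0.0138
```

Call:
carry_out(
  deltas="0 0.0005 0 0; 0 0.0005 0 0; 0 0 0 0; 0 0 0 0",
)

```text
time_s: 15.68
tcp_pos: [0.5688, 0.1338, 0.207]
tcp_rot: [0.026, -0.025, 0.707, -0.707]
contact_force: [-0.9, -0.2, 3.1]
finger_gap: 0.0138
```

Touch came at TCP z ~0.2075: Fz went from -3 to +3 N, as expected for the key riding on the arm's top. Sliding toward the post in small steps at light pressure.

Call:
carry_out(
  deltas="-0.001 -0.0002 0 0; -0.001 0 0 0; -0.001 0 0 0; -0.001 0 0 0; 0 0 0 0",
)

```text
time_s: 16.3
tcp_pos: [0.5728, 0.1342, 0.2069]
tcp_rot: [-0.025, 0.025, -0.707, 0.707]
contact_force: [-2.9, 0.4, 2.3]
finger_gap: 0.0136
```

Call:
carry_out(
  deltas="-0.001 0 0 0; -0.001 0 0 0; -0.001 0 0 0; -0.001 0 0 0; 0 0 0 0",
)

```text
time_s: 16.92
tcp_pos: [0.5769, 0.1344, 0.2069]
tcp_rot: [-0.026, 0.025, -0.707, 0.707]
contact_force: [-2.8, -0.5, 3.2]
finger_gap: 0.0138
```

Call:
carry_out(
  deltas="-0.001 0 0 0; -0.001 0 0 0; -0.001 0 0 0; 0 0 0 0",
)

```text
time_s: 17.42
tcp_pos: [0.5799, 0.1346, 0.2069]
tcp_rot: [0.025, -0.025, 0.707, -0.707]
contact_force: [-3.4, 0.3, 3.2]
finger_gap: 0.0137
```

Call:
carry_out(
  deltas="-0.001 0 0 0; -0.001 0 0 0; 0 0 0 0",
)

```text
time_s: 17.8
tcp_pos: [0.5818, 0.1348, 0.2069]
tcp_rot: [0.025, -0.025, 0.707, -0.707]
contact_force: [-2.1, -0.3, 2.4]
finger_gap: 0.0136
```

Call:
carry_out(
  deltas="-0.001 0 0 0; -0.001 0 0 0; 0 0 0 0",
)

```text
time_s: 18.18
tcp_pos: [0.5839, 0.1349, 0.2069]
tcp_rot: [0.026, -0.025, 0.707, -0.707]
contact_force: [-2.8, -0.0, 3.3]
finger_gap: 0.0137
```

Call:
carry_out(
  deltas="-0.001 0 0 0; 0 0 0 0",
)

```text
time_s: 18.42
tcp_pos: [0.5849, 0.135, 0.2069]
tcp_rot: [0.026, -0.025, 0.707, -0.707]
contact_force: [-2.7, -0.5, 2.6]
finger_gap: 0.0139
```

Call:
carry_out(
  deltas="-0.001 0 0 0; 0 0 0 0",
)

```text
time_s: 18.68
tcp_pos: [0.586, 0.135, 0.2064]
tcp_rot: [0.026, -0.025, 0.707, -0.707]
contact_force: [0.0, -0.5, -2.6]
finger_gap: 0.0136
```

Call:
carry_out(
  deltas="-0.001 0 0 0; 0 0 0 0",
)

```text
time_s: 18.92
tcp_pos: [0.5868, 0.1351, 0.2066]
tcp_rot: [0.025, -0.025, 0.707, -0.707]
contact_force: [0.0, -0.3, -2.9]
finger_gap: 0.0137
```

Drop felt: at x ~0.5855 Fz went from +2.6 to -2.8 N and the drag vanished, which agrees with the camera's value. I'll centre the key in the notch and lower.

Call:
carry_out(
  deltas="-0.0008 0 0.0004 0; 0 0.001 0 0; 0 0.001 0 0; 0 0.001 0 0; 0 0 0 0; 0 0 0 0",
)

```text
time_s: 19.68
tcp_pos: [0.5876, 0.1348, 0.204]
tcp_rot: [0.025, -0.025, 0.707, -0.707]
contact_force: [-0.5, -0.7, -2.4]
finger_gap: 0.014
```

Call:
carry_out(
  deltas="0 0.001 0 0; 0 0.001 0 0; 0 0.0005 0 0; 0 0.0005 0 0; 0 0 0 0; 0 0 0 0",
)

```text
time_s: 20.42
tcp_pos: [0.5876, 0.1348, 0.201]
tcp_rot: [-0.025, 0.025, -0.707, 0.707]
contact_force: [-0.8, 0.6, -3.1]
finger_gap: 0.0139
```

Call:
carry_out(
  deltas="0 0.0005 0 0; 0 0.0005 0 0; 0 0 0 0; 0 0 0 0",
)

```text
time_s: 20.92
tcp_pos: [0.5876, 0.1348, 0.1999]
tcp_rot: [0.025, -0.025, 0.707, -0.707]
contact_force: [-0.9, 0.4, -2.0]
finger_gap: 0.0136
```

Call:
carry_out(
  deltas="0 0.0005 0 0; 0 0.0005 0 0; 0 0 0 0; 0 0 0 0",
)

```text
time_s: 21.42
tcp_pos: [0.5876, 0.1348, 0.1989]
tcp_rot: [0.025, -0.025, 0.707, -0.707]
contact_force: [0.1, -0.6, -2.2]
finger_gap: 0.0135
```

Call:
carry_out(
  deltas="0 0.0005 0 0; 0 0 0 0; 0 0 0 0",
)

```text
time_s: 21.8
tcp_pos: [0.5876, 0.1348, 0.1988]
tcp_rot: [-0.026, 0.025, -0.707, 0.707]
contact_force: [-1.1, 0.9, 2.0]
finger_gap: 0.0138
```

The saddle is seated at z 0.1988, the same as at A. A quick look before letting go.

Run:
```python
from h import *
f=snap('wrist','w8');P=cloud(f)
for n,(u,v) in dict(roofL=(258,297),roofR=(390,297),rimFL=(262,186),rimFR=(390,186),arm=(325,230)).items():
    print(n,np.median(P[v-1:v+2,u-1:u+2].reshape(-1,3),0).round(4))
```

```text
roofL [0.5855 0.1676 0.1911]
roofR [0.5899 0.1015 0.1907]
rimFL [0.6304 0.1767 0.1336]
rimFR [0.6361 0.0965 0.1335]
arm [0.6218 0.1366 0.1866]
```

View pics/w8.png

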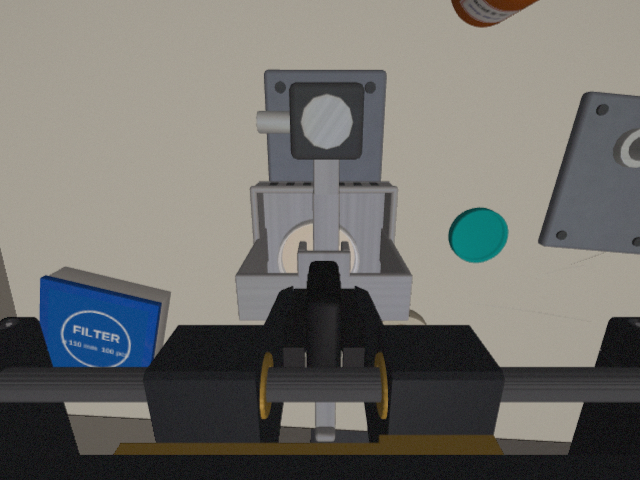

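The roof is at 0.191, as at A, the basket is level on arm B, and the dish is in the tray. Releasing.

Call:
carry_out(
  deltas="0 0 0 0; 0 0 0 0; 0 0 0 0",
  grip_force=4,
)

```text
time_s: 22.22
tcp_pos: [0.5876, 0.1348, 0.1985]
tcp_rot: [0.026, -0.025, 0.707, -0.707]
contact_force: [-1.6, -0.1, 2.1]
finger_gap: 0.0139
```

Call:
carry_out(
  deltas="0 0 0 0; 0 0 0 0; 0 0 0 0; 0 0 0 0; 0 0 0 0; 0 0 0 0",
  hand=0.06,
)

```text
time_s: 22.98
tcp_pos: [0.5876, 0.1348, 0.1984]
tcp_rot: [0.025, -0.025, 0.707, -0.707]
contact_force: [0.1, 0.1, 0.5]
finger_gap: 0.0597
```

Call:
carry_out(
  deltas="0 -0.005 0 0; 0 -0.01 0 0; 0 -0.015 0 0; 0 -0.02 0 0; 0 -0.025 0 0; 0 -0.015 0 0; 0.02 -0.005 0 0; 0.02 0 0 0; 0 0 0 0; 0 0 0 0",
)

```text
time_s: 24.22
tcp_pos: [0.5482, 0.1319, 0.2935]
tcp_rot: [0.025, -0.025, 0.707, -0.707]
contact_force: [-0.5, -0.0, 0.8]
finger_gap: 0.0601
```

```bash
python3 - <<'E'
from h import *
o=get_obs(); print(o['time_s'],o['tcp_pos'],o['contact_force'],o['finger_gap'])
snap('wrist','w9'); f=snap('scene','s9'); 
cv2.imwrite('pics/s9c.png',cv2.resize(f['img'][130:330,220:420,::-1],None,fx=3,fy=3,interpolation=cv2.INTER_CUBIC))
E
python3 m2.py w9 .05 .24 | tail -5
```

```text
24.225 [0.54816889 0.13190352 0.29352584] [-0.53291767 -0.01744902  0.84432216] 0.06010750440450905
tip xmin [0.4936 0.4941 0.4941 0.4942 0.4945 0.4945 0.4945 0.4946 0.4946 0.4949]
head [0.65529956 0.12394377 0.19000026] [0.68594934 0.15538003 0.20004923]
grip [0.56606834 0.12694282 0.22509845] [0.60890079 0.14308813 0.23459145] [0.58849918 0.135025   0.23216714]
((587.3912353515625, 135.0027313232422), (42.75202560424805, 13.579610824584961), 4.471078395843506)
((587.94921875, 135.03794860839844), (42.8360710144043, 13.24301528930664), 4.683618068695068)
```

View pics/w9.png

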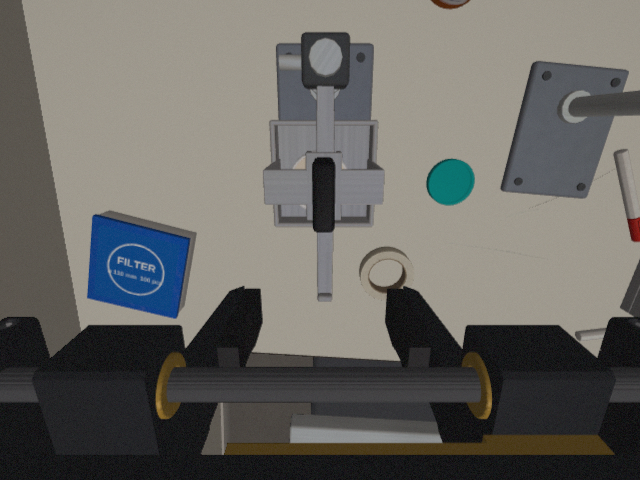

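View pics/s9c.png

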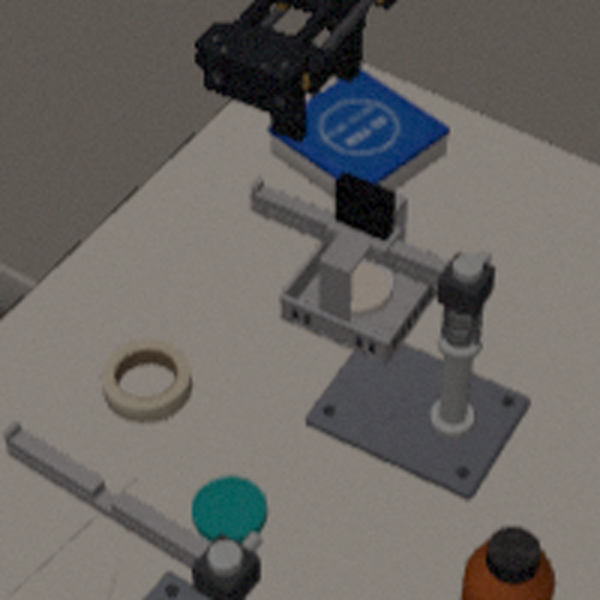

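The basket hangs seated on arm B with its grip centre at (0.588, 0.135) and the dish inside. The fingers are well clear and the tape, box and bottle are undisturbed. Handing in.

```bash
python3 -c "
from cell import *
print(close_job())"
```

```text
the job is handed in; nothing more can be done
None
```

The basket now hangs released on stand B's arm with its key in the notch and the dish still in the tray. I handed the job in at about 24 s; no verdict came back.

- **Move:** I pinched the grip, lifted the basket 22 mm level, slid it off arm A, carried it across and threaded it onto arm B.
- **Finding the notch:** I lowered the key onto the arm top, felt at about 6 N including the basket's weight. I then slid it toward the post until the drop was felt at x ≈ 0.5855: Fz went from +2.6 to −2.6 N and the drag vanished. This agreed with the notch seen by the wrist camera, about 83 mm from the post.
- **Seating:** I lowered until the saddle sat flat, at the same TCP height (0.199 m) as on arm A, then let go.
- **Last checks:**
  - The grip centre is at (0.588, 0.135), about 1 mm off the arm's line, with its yaw within about 0.6° of the arm's.
  - The grip top is at 0.233–0.235 m, which puts the pinch point at about 0.217–0.218 m.
  - Before release, the roof and tray rim were level to within 0.5 mm.
  - The fingers are clear, and the tape, box and bottle looked undisturbed in the last pictures; I did not measure their positions.
- **Disagreements:** The fixed cameras differed from the wrist camera by 2–5 mm, so I used the wrist camera's values. No check failed.

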